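Clear the lemons and sweep the power strip off

TASK

Two lemons have rolled up to the power strip: set each one down gently in an empty hollow of the wooden fruit board, so that it cannot roll again, leaving the garlic in its hollow. Then, with the bank clear, switch all four toggles fully off in one finger drag along the row, starting at the cord end, without lifting away part-way. Leave the other things standing where they are.

Things in the scene. Friction and masses are not known exactly. Their poses are not given: they have to be found in the camera images.
- strip: white power strip, fixed, 90 mm wide (x), 220 mm long (y), 34 mm high; origin at the centre of its underside, z up. Grey cord leaves the end face at +y. Four black toggle levers in a row along y at x = -22 mm; four round sockets in a row at x = +21 mm, those at y = +25 and y = -75 mm hold white plugs, 37 mm across, standing 37 mm above the top
- toggle1 (a joint): lever 1 counted from the cord end (pivot at strip x = -22, y = +75, z = 31 mm). 0 = on: leans 0.4 rad from upright toward the cord end (strip +y); 1.8 = fully off: leans 1.4 rad, folded down nearly flat, toward the strip's -y end. Counts as off beyond 1.45
- toggle2 (a joint): lever 2 counted from the cord end (pivot at strip x = -22, y = +25, z = 31 mm). 0 = on: leans 0.4 rad from upright toward the cord end (strip +y); 1.8 = fully off: leans 1.4 rad, folded down nearly flat, toward the strip's -y end. Counts as off beyond 1.45
- toggle3 (a joint): lever 3 counted from the cord end (pivot at strip x = -22, y = -25, z = 31 mm). 0 = on: leans 0.4 rad from upright toward the cord end (strip +y); 1.8 = fully off: leans 1.4 rad, folded down nearly flat, toward the strip's -y end. Counts as off beyond 1.45
- toggle4 (a joint): lever 4 counted from the cord end (pivot at strip x = -22, y = -75, z = 31 mm). 0 = on: leans 0.4 rad from upright toward the cord end (strip +y); 1.8 = fully off: leans 1.4 rad, folded down nearly flat, toward the strip's -y end. Counts as off beyond 1.45
- toggle1_pivot (a point): point on the strip's top, 3 mm above the pivot of lever 1, 35 mm from the cord end; axes as the strip's. Levers: black, 34 mm from pivot to tip, 17 mm wide across the row, 9 mm thick. 1 N at the tip moves it; past upright it falls to off and stays. Folded down it stands 7 mm above the top. Fingertips 10 to 20 mm above the strip's top push it over and pass on above it
- toggle4_pivot (a point): point on the strip's top, 3 mm above the pivot of lever 4, 35 mm from the far (-y) end; axes as the strip's
- fruit_board: light wooden fruit board fixed to the worktop, 176 x 176 mm, 26 mm thick, with four round hollows 50 mm across and 17 mm deep at (+-45, +-45) mm; origin at the centre of its underside, axes along its edges, z up; it may be turned any way
- fruit_board_hole0 (a point): centre of the mouth of a hollow of the fruit board, on its top face (26 mm above the worktop)
- fruit_board_hole1 (a point): centre of the mouth of a hollow of the fruit board, on its top face (26 mm above the worktop)
- fruit_board_hole2 (a point): centre of the mouth of a hollow of the fruit board, on its top face (26 mm above the worktop)
- fruit_board_hole3 (a point): centre of the mouth of a hollow of the fruit board, on its top face (26 mm above the worktop)
- lemon1_centre (a point): lemon, 78 mm long (its x axis) and 55 mm thick, 56 mm high as it lies; this point is its centre, half-way up, x along its length; lies on the worktop off the strip's -y end. Resting in a hollow of the fruit board its centre is about 21 mm above the board's top
- lemon2_centre (a point): lemon, 78 mm long (its x axis) and 55 mm thick, 56 mm high as it lies; this point is its centre, half-way up, x along its length; lies on the worktop behind the strip (its +x side). Resting in a hollow of the fruit board its centre is about 21 mm above the board's top
- garlic: garlic bulb, 53 mm across and 53 mm high, sitting in one of the hollows; origin at its underside. It stays there
- salt_shaker: salt shaker with a grey cap, 44 mm across, 90 mm high, stands behind the strip between the two lemons; origin at the centre of its underside; to be left alone
- honey_jar: glass honey jar, 60 mm across, 86 mm high, stands farther back; origin at the centre of its underside; to be left alone
- mug: white mug, 78 mm across (116 mm with its handle), 97 mm high, stands to the left; origin at the centre of its underside; to be left alone
- spice_1: spice jar, 46 mm across, 106 mm high, at the back; origin at the centre of its underside; to be left alone
- spice_2: spice jar, 46 mm across, 106 mm high, at the back; origin at the centre of its underside; to be left alone
Mind the look-alikes: they are no part of the job. Leave any purple look-alike of the part that bears lemon1_centre alone. Leave any red look-alike of the garlic alone.

How it is judged:
On the way, in this order (a step that is already met when the one before it is completed fails the run):
1. both lemons rest released in hollows of the fruit board, all four toggles still on (((horizontal distance between lemon1_centre and fruit_board_hole0 below 0.014 m and z of lemon1_centre in the frame of fruit_board_hole0 between 0 and 0.0255 m) or (horizontal distance between lemon1_centre and fruit_board_hole1 below 0.014 m and z of lemon1_centre in the frame of fruit_board_hole1 between 0 and 0.0255 m) or (horizontal distance between lemon1_centre and fruit_board_hole2 below 0.014 m and z of lemon1_centre in the frame of fruit_board_hole2 between 0 and 0.0255 m) or (horizontal distance between lemon1_centre and fruit_board_hole3 below 0.014 m and z of lemon1_centre in the frame of fruit_board_hole3 between 0 and 0.0255 m)) and ((horizontal distance between lemon2_centre and fruit_board_hole0 below 0.014 m and z of lemon2_centre in the frame of fruit_board_hole0 between 0 and 0.0255 m) or (horizontal distance between lemon2_centre and fruit_board_hole1 below 0.014 m and z of lemon2_centre in the frame of fruit_board_hole1 between 0 and 0.0255 m) or (horizontal distance between lemon2_centre and fruit_board_hole2 below 0.014 m and z of lemon2_centre in the frame of fruit_board_hole2 between 0 and 0.0255 m) or (horizontal distance between lemon2_centre and fruit_board_hole3 below 0.014 m and z of lemon2_centre in the frame of fruit_board_hole3 between 0 and 0.0255 m)) and contact force between the fingers and lemon1 below 0.05 N and contact force between the fingers and lemon2 below 0.05 N and linear speed of each of lemon1, lemon2 below 0.03 m/s and value of joint each of toggle1, toggle2, toggle3, toggle4 below 0.6 rad), for 0.2 s.
2. the toggle at the cord end is off and the last is still on (value of joint toggle1 above 1.45 rad and value of joint toggle4 below 0.6 rad).
3. all four toggles are off (value of joint each of toggle1, toggle2, toggle3, toggle4 above 1.45 rad), for 0.1 s.
At the end, for the whole second after the job is handed in: each lemon rests, released, in a hollow of the fruit board (centre within 14 mm of the hollow's centre seen from above, and 0 to 25.5 mm above the board's top), all four toggles beyond 1.45 rad (off), the garlic upright in its hollow (all of step 3 and ((horizontal distance between lemon1_centre and fruit_board_hole0 below 0.014 m and z of lemon1_centre in the frame of fruit_board_hole0 between 0 and 0.0255 m) or (horizontal distance between lemon1_centre and fruit_board_hole1 below 0.014 m and z of lemon1_centre in the frame of fruit_board_hole1 between 0 and 0.0255 m) or (horizontal distance between lemon1_centre and fruit_board_hole2 below 0.014 m and z of lemon1_centre in the frame of fruit_board_hole2 between 0 and 0.0255 m) or (horizontal distance between lemon1_centre and fruit_board_hole3 below 0.014 m and z of lemon1_centre in the frame of fruit_board_hole3 between 0 and 0.0255 m)) and ((horizontal distance between lemon2_centre and fruit_board_hole0 below 0.014 m and z of lemon2_centre in the frame of fruit_board_hole0 between 0 and 0.0255 m) or (horizontal distance between lemon2_centre and fruit_board_hole1 below 0.014 m and z of lemon2_centre in the frame of fruit_board_hole1 between 0 and 0.0255 m) or (horizontal distance between lemon2_centre and fruit_board_hole2 below 0.014 m and z of lemon2_centre in the frame of fruit_board_hole2 between 0 and 0.0255 m) or (horizontal distance between lemon2_centre and fruit_board_hole3 below 0.014 m and z of lemon2_centre in the frame of fruit_board_hole3 between 0 and 0.0255 m)) and contact force between the fingers and lemon1 below 0.05 N and contact force between the fingers and lemon2 below 0.05 N and linear speed of each of lemon1, lemon2 below 0.03 m/s and ((horizontal distance between garlic and fruit_board_hole0 below 0.02 m and angle between garlic's own z axis and vertical below 0.6 rad) or (horizontal distance between garlic and fruit_board_hole1 below 0.02 m and angle between garlic's own z axis and vertical below 0.6 rad) or (horizontal distance between garlic and fruit_board_hole2 below 0.02 m and angle between garlic's own z axis and vertical below 0.6 rad) or (horizontal distance between garlic and fruit_board_hole3 below 0.02 m and angle between garlic's own z axis and vertical below 0.6 rad))); the robot touches nothing.
It fails at once if the hand is lifted away from the bank part-way through the sweep (grasp point more than 130 mm above the worktop while only some of the toggles are off) (value of joint any of toggle1, toggle2, toggle3, toggle4 above 1.45 rad and value of joint any of toggle1, toggle2, toggle3, toggle4 below 0.6 rad and z of the grasp point in the frame of strip above 0.13 m).
It fails at once if a lemon is dropped (faster than 0.9 m/s with no finger on it) ((linear speed of lemon1 above 0.9 m/s and contact force between the fingers and lemon1 below 0.05 N) or (linear speed of lemon2 above 0.9 m/s and contact force between the fingers and lemon2 below 0.05 N)).
It fails at once if the salt shaker, honey jar, mug or a spice jar is moved by more than 30 mm (distance of any of salt_shaker, honey_jar, mug, spice_1, spice_2 from where it was at the start of the episode above 0.03 m).
It also fails if it takes over 72 s, if anything falls off the work surface, if the arm or the gripper's body presses on something with over 40 N, if the wrist force passes 120 N, or if a joint passes its speed limit or range.

ROBOT

A 6-joint arm with a two-finger parallel gripper is mounted at the origin on a cart in front of the work surface, level with it; the furniture and walls round the work are solid. World frame = base frame: x ahead of the robot, y to its left, z up, the work surface at z = 0. Lengths are in m, angles in rad, forces in N, time in s.
With the tool pointing down it reaches from about 0.225 to 0.875 m from the base axis. Payload 3.4 kg.
Tool frame: the origin (TCP) lies on the centre line of the jaws, within the pads' length; the fingertips stand 17 mm ahead of it and the grasp point (between the pads) lies 2 mm behind it (nose_length is the distance from the TCP to the fingertips, in m); z points along the fingers, y is the line along which they close (so a half turn about z gives the same grasp; the last joint's range is limited). The gripper opens to 85 mm and grips with 20 to 120 N. Pads are 22 mm wide; open, the fingers measure 114 mm over their backs; the gripper's body (76 mm by 85 mm) begins 54 mm behind the grasp point. The pads swing forward as they close: fully open they stand 13 mm farther back than shut.
Start: joints at [0.989, 0.276, 1.505, -0, 1.361, -0.121], TCP at [0.256, 0.515, 0.248] pointing down, gripper open.
Joint ranges: [-2.89, 2.89], [-0.75, 2.08], [0.22, 2.7], [-1.18, 4.32], [0.11, 2.71], [-2.7, 2.7]. Speed limits (rad/s): [2.57, 2.57, 3.14, 3.14, 3.14, 3.14].

INTERFACE

Orientations are given as a unit quaternion [w, x, y, z].
In Python, from rig import get_state, get_image, sign_off, find_in, place_of, nose_length gives the robot as it stands.
- The arm moves only by the tool apply_moves, never from a script. Its argument "deltas" is one flat list of numbers, 5 for each row, row after row: the finger opening in mm, from 0 to 85.4, then the shift along the tool's x, y, z in mm, then the turn about the tool's z in degrees. A call has 1 to 12 rows; each row is the pose to reach, as a shift and turn from the pose commanded when the call began, along the tool's axes at that moment; what a row does not reach only later rows make up. A row lasts 1/12 s, in which the tool goes at most 41.7 mm and 7.16 degrees, less where a joint would pass 70% of its speed; a pose out of reach is approached as far as the arm can. A call with a gripper value outside its range is refused whole. The fingers move at their own pace and stop on an object; "squeeze" is the grip in N (left out, the last holds). Time passes only in rows, so rows that repeat a pose let the fingers close. It gives the time, the measured TCP pose, the force, the opening and the grip force at its end, in the units of the state.
- get_state(): the state, without advancing time (a new reading comes with each control period).
- get_image(name): name is "scene" or "top" or "wrist"; returns a dict with "frame" (400x640x3 uint8, red, green, blue), "K" (3x3 intrinsics, pixels), "k1" (the pictures are not rectified: a ray, as slopes to the right and down, at radius r is drawn at 1 + k1 r^2 times it, then the intrinsics apply), "position" and "orientation" of the camera in the world. Camera axes: x right, y down, z forward; pixel columns grow to the right and rows downward; lengths in m; the calibration is good to about 2 mm. A picture is of the moment at which its call begins. There is no depth.
- sign_off(): hands the job in; it is judged then, once.
Trained networks look in a picture, given as the dict that the camera call returned (one of the last four; its "shot" number tells which), for a name from the list of things; names that differ only in an ending like _2 or _b are one class to them, and where a whole thing is asked for, a point or a joint stands for the part that bears it (a point fixed in the world has none). Each returns a list of dicts, best first, with "score" (0 to 1); they miss things now and then, are a little off and sometimes report something else, mostly with a low value. They report only what shows in the picture. A call takes as long as a camera call. They do not tell look-alikes from the thing itself.
- find_in(query, picture): "point" ([column, row] in pixels, amid what is visible of it).
- place_of(query, picture): "point" ([column, row] in pixels: a listed point, or the origin of a listed thing).
The state is a dict: "clock": time; "qpos": joint angles; "qd": joint speeds; "effort": joint torques, N m; "position": TCP position; "ee_rot": TCP orientation; "contact_force": force on the tool from outside, world axes, zero at the start; "moment": the same for the moment, N m; "width": finger opening in m; "gripper_force": force on a finger pad.
Only numpy, scipy, OpenCV 4.12 (cv2) and the standard library are available. Lean on these libraries where they do the work, as an engineer would, in place of code of your own. Each camera call takes 0.05 s, during which the arm holds its last target. There are 200 camera calls.

## Working session

There is one attempt and no reset: what is moved stays moved. The work goes in short steps, Python scripts to look and compute and a tool call to move; the robot and the scene stay as the last step left them, time stands still between calls to the robot, and variables do not carry over. Pictures are saved under pics/ and viewed, at most 10 in all, crops included, and the job is handed in when it is done.

Besides the shell and the picture viewer there is one more tool, called after "Call:" as name(argument=value, ...) on one line, values as JSON. apply_moves: Moves the arm, as the interface text tells. Its arguments: {"type":"object","properties":{"deltas":{"type":"array"},"squeeze":{"type":"number"}},"required":["deltas"]}

```bash
mkdir -p pics; cat > h.py <<'E'
import numpy as np, cv2, json
from scipy.spatial.transform import Rotation as R
from rig import *
def rot(q): return R.from_quat([q[1],q[2],q[3],q[0]])
def px2w(im,p,z):
    K=im["K"];k=im["k1"]
    d=np.array([(p[0]-K[0][2])/K[0][0],(p[1]-K[1][2])/K[1][1]]);u=d.copy()
    for _ in range(30): u=d/(1+k*(u@u))
    r=rot(im["orientation"]).apply([u[0],u[1],1]);o=np.array(im["position"])
    return (o+r*(z-o[2])/r[2]).round(4)
def w2px(im,P):
    c=rot(im["orientation"]).inv().apply(np.atleast_2d(P)-np.array(im["position"]))
    u=c[:,:2]/c[:,2:];u=u*(1+im["k1"]*(u**2).sum(1,keepdims=True))
    K=im["K"];return np.c_[u[:,0]*K[0][0]+K[0][2],u[:,1]*K[1][1]+K[1][2]].round(1)
def save(im,name,box=None,s=1):
    f=im["frame"][:,:,::-1]
    if box: f=f[box[1]:box[3],box[0]:box[2]]
    cv2.imwrite("pics/"+name,cv2.resize(f,None,fx=s,fy=s,interpolation=cv2.INTER_CUBIC))
E
python3 - <<'E'
from h import *
Z={"strip":0,"toggle1_pivot":.034,"toggle4_pivot":.034,"fruit_board":0,"fruit_board_hole0":.026,"lemon1_centre":.028,"garlic":.009,"salt_shaker":0,"honey_jar":0,"mug":0,"spice_1":0}
for n in ("top","scene"):
    im=get_image(n);save(im,n+".png",s=1.25);print(n,im["position"])
    for q,z in Z.items():
        for d in place_of(q,im)[:5]:
            if d["score"]>.2: print(q,round(d["score"],2),np.round(d["point"]),px2w(im,d["point"],z)[:2])
print(get_state(),nose_length)
E
```

```text
top [ 0.43711711 -0.01237918  1.60064076]
strip 0.94 [266. 220.] [0.4764 0.1782]
toggle1_pivot 0.94 [247. 235.] [0.4224 0.2453]
toggle1_pivot 0.71 [262. 144.] [0.7592 0.1925]
toggle1_pivot 0.42 [241. 195.] [0.5694 0.2667]
toggle1_pivot 0.41 [264. 221.] [0.4741 0.1844]
toggle4_pivot 0.81 [287. 214.] [0.4977 0.0998]
fruit_board 0.63 [379. 219.] [ 0.4781 -0.2436]
fruit_board 0.6 [285. 212.] [0.5053 0.1071]
fruit_board 0.31 [382. 200.] [ 0.5502 -0.2562]
fruit_board_hole0 0.95 [380. 201.] [ 0.5443 -0.2426]
fruit_board_hole0 0.85 [379. 232.] [ 0.4294 -0.2385]
fruit_board_hole0 0.7 [398. 220.] [ 0.476  -0.3073]
fruit_board_hole0 0.7 [361. 216.] [ 0.4901 -0.1727]
fruit_board_hole0 0.36 [284. 212.] [0.5072 0.1115]
lemon1_centre 0.64 [316. 230.] [ 0.4379 -0.0089]
lemon1_centre 0.59 [307. 189.] [0.5897 0.026 ]
lemon1_centre 0.5 [226. 268.] [0.2997 0.3228]
garlic 0.66 [432. 208.] [ 0.5176 -0.4381]
garlic 0.65 [244. 199.] [0.5557 0.2602]
garlic 0.52 [395. 220.] [ 0.4757 -0.2996]
salt_shaker 0.61 [274. 180.] [0.6261 0.1488]
honey_jar 0.57 [291. 144.] [0.7637 0.0874]
honey_jar 0.57 [275. 178.] [0.6
[... 1071 characters left out ...]
 [0.7708 0.2183]
{'clock': 1.2, 'qpos': array([ 9.89028268e-01,  2.75854731e-01,  1.50489647e+00, -9.16770975e-06,
        1.36068517e+00, -1.21006348e-01]), 'qd': array([0.00032739, 0.0001647 , 0.00166108, 0.00037141, 0.00024033,
       0.00025361]), 'effort': array([ 1.58192423e-03, -4.16665399e+01, -2.46106768e+01, -5.35783795e-05,
        6.12197291e-04, -3.58973659e-05]), 'position': array([0.25569155, 0.51505771, 0.24835526]), 'ee_rot': array([3.11059500e-05, 2.28347402e-01, 9.73579713e-01, 7.18247956e-05]), 'contact_force': array([ 0.11437001, -0.69673676,  0.56014489]), 'moment': array([-0.00378633, -0.03702615,  0.04275052]), 'gripper_force': 0.0, 'width': 0.08556132385281968} 0.017
```

View pics/top.png

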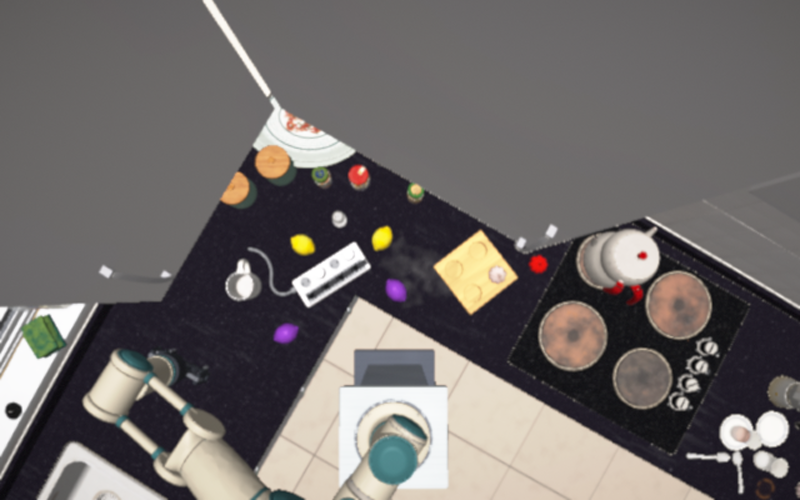

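View pics/scene.png

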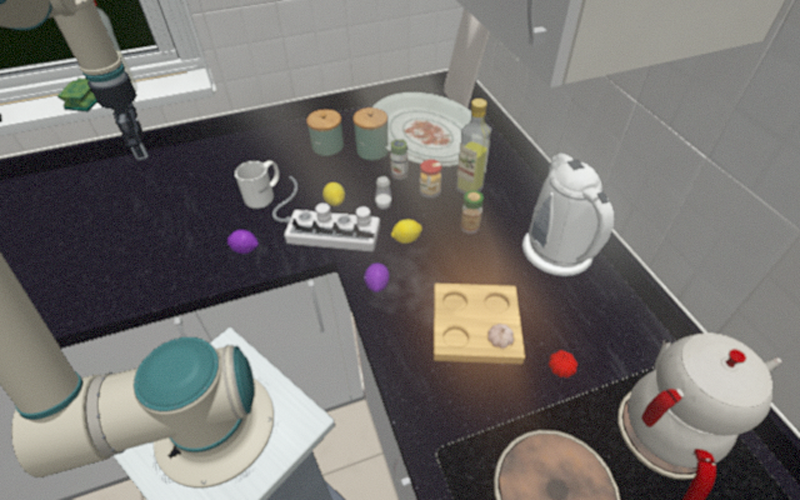

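The top view shows the candidates. Yellow lemons are at (306,190) and (242,195), with purple look-alikes at (316,230) and (228,266). The garlic is in a hollow at (397,219), and the red look-alike is at (432,208). The yellow ones fit, one off the strip's −y end and one behind it. I'll move above them and confirm from near.

Call:
apply_moves(deltas=[85,-363,-116,-60,0,85,-363,-116,-60,0,85,-363,-116,-60,0,85,-363,-116,-60,0,85,-363,-116,-60,0,85,-363,-116,-60,0,85,-363,-116,-60,0,85,-363,-116,-60,0,85,-363,-116,-60,0,85,-363,-116,-60,0,85,-363,-116,-60,0,85,-363,-116,-60,0])

```text
clock: 2.2
position: [0.5292, 0.2496, 0.308]
ee_rot: [-0.001, 0.229, 0.973, 0.0]
contact_force: [-0.5, -0.3, 0.8]
width: 0.0846
gripper_force: 0.0
```

```bash
cat >> h.py <<'E'
def yellow(im,z=.028,minA=60):
    h=cv2.cvtColor(im["frame"],cv2.COLOR_RGB2HSV)
    m=cv2.inRange(h,(22,150,110),(34,255,255))
    out=[]
    for c in cv2.findContours(m,cv2.RETR_EXTERNAL,cv2.CHAIN_APPROX_NONE)[0]:
        if cv2.contourArea(c)<minA: continue
        w=np.array([px2w(im,p[0],z)[:2] for p in c]).astype(np.float32)
        (cx,cy),(a,b),t=cv2.minAreaRect(w*1000)
        if b>a: a,b,t=b,a,t+90
        out.append((c.mean(0)[0].round(),round(cx),round(cy),round(a),round(b),round((t+90)%180-90)))
    return out
E
python3 - <<'E'
from h import *
s=get_state();print(s["position"],s["ee_rot"])
im=get_image("wrist");save(im,"w1.png",s=1.25);print(im["position"])
for r in yellow(im): print(r)
for q,z in {"lemon1_centre":.028,"salt_shaker":0,"toggle1_pivot":.034,"toggle4_pivot":.034,"strip":0}.items():
    for d in place_of(q,im)[:3]: print(q,round(d["score"],2),np.round(d["point"]),px2w(im,d["point"],z)[:2])
E
```

```text
[0.52916904 0.24958348 0.30800078] [-6.80658003e-04  2.29100564e-01  9.73402491e-01  2.42631832e-04]
[0.4599     0.28531712 0.43293158]
(array([184., 266.]), 572, 30, 67, 34, -83)
(array([348., 184.]), 570, 267, 64, 62, 17)
lemon1_centre 0.98 [191. 277.] [0.5922 0.0317]
lemon1_centre 0.84 [ 87. 189.] [ 0.4359 -0.0151]
salt_shaker 0.61 [302. 262.] [0.6497 0.1628]
salt_shaker 0.6 [368. 313.] [0.7631 0.2095]
toggle1_pivot 0.84 [261.  80.] [0.4223 0.2322]
toggle4_pivot 0.83 [202. 196.] [0.5045 0.1068]
```

View pics/w1.png

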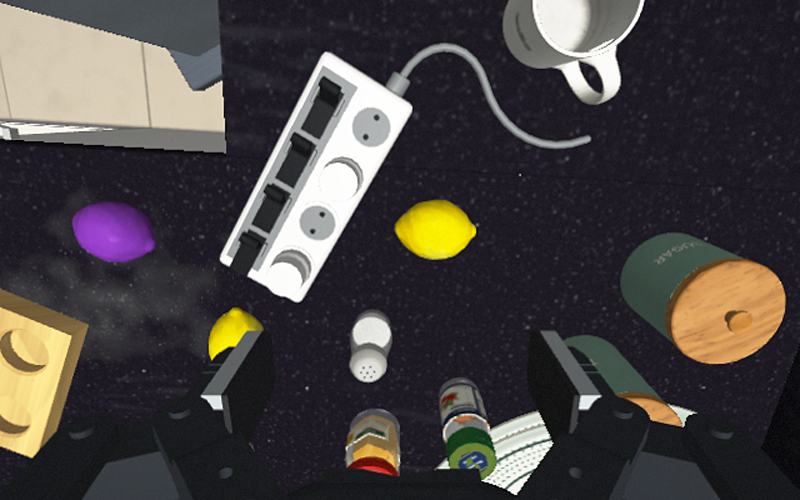

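The wrist view shows the yellow lemon2 at (348,184), clear behind the strip, and lemon1 at (187,268), partly behind a finger. The purple one at (90,185) is the look-alike. All four levers are on.

```bash
cat > fit.py <<'E'
from h import *
from scipy.optimize import least_squares
# fit ellipsoid 78x55x56 (centre xy, yaw) to yellow silhouette: compare projected-hull second moments with the mask
def fitlemon(im,guess,z=.028):
    h=cv2.cvtColor(im["frame"],cv2.COLOR_RGB2HSV)
    m=cv2.inRange(h,(18,90,50),(38,255,255))
    n,l,st,ce=cv2.connectedComponentsWithStats(m)
    g=w2px(im,[guess[0],guess[1],z])[0]
    k=min((i for i in range(1,n) if st[i,4]>150),key=lambda i:np.hypot(*(ce[i]-g)))
    m=((l==k)*255).astype(np.uint8)
    c=max(cv2.findContours(m,cv2.RETR_EXTERNAL,cv2.CHAIN_APPROX_NONE)[0],key=cv2.contourArea)
    u,v=np.meshgrid(np.linspace(0,2*np.pi,40),np.linspace(0,np.pi,20))
    s=np.c_[(np.sin(v)*np.cos(u)).ravel()*.037,(np.sin(v)*np.sin(u)).ravel()*.0275,(np.cos(v)).ravel()*.0275]
    def mom(c):
        M=cv2.moments(c.astype(np.float32));A=M["m00"]
        return np.array([M["m10"]/A,M["m01"]/A,M["mu20"]/A,M["mu11"]/A,M["mu02"]/A])
    t=mom(c)
    def f(p):
        P=R.from_euler("z",p[2]).apply(s)+[p[0],p[1],z]
        q=mom(cv2.convexHull(w2px(im,P).astype(np.float32)))
        return (q-t)/[1,1,20,20,20]
    best=min((least_squares(f,[*guess,a],x_scale=[.01,.01,.3],diff_step=1e-3) for a in (-1.2,-.4,.4,1.2)),key=lambda r:r.cost)
    x=best.x
    return x[:2].round(4),round((np.degrees(x[2])+90)%180-90,1),round(best.cost,2),ce[k].round(),st[k].tolist()
E
python3 - <<'E'
from fit import *
print(np.degrees(get_state()["qpos"]).round(1))
im=get_image("wrist");print(fitlemon(im,(.57,.265)))
for n in ("top","scene"):
    im=get_image(n)
    for g in ((.565,.265),(.595,.03)): print(n,fitlemon(im,g))
E
```

```text
[ 18.6  15.2  78.7   0.   86.1 -45.1]
(array([0.5691, 0.2668]), np.float64(61.2), np.float64(0.05), array([347., 184.]), [315, 160, 65, 49, 2314])
top (array([0.5691, 0.2641]), np.float64(60.5), np.float64(0.01), array([242., 195.]), [232, 187, 21, 17, 262])
top (array([0.5857, 0.0319]), np.float64(-20.7), np.float64(0.02), array([305., 190.]), [297, 180, 18, 21, 293])
scene (array([0.5725, 0.2684]), np.float64(68.7), np.float64(0.01), array([267., 154.]), [258, 145, 18, 19, 267])
scene (array([0.589 , 0.0324]), np.float64(-25.0), np.float64(0.0), array([325., 184.]), [312, 175, 26, 20, 383])
```

Call:
apply_moves(deltas=[85,-29,32,0,93,85,-29,32,0,93,85,-29,32,40,93,85,-29,32,80,93,85,-29,32,120,93,85,-29,32,160,93,85,-29,32,180,93,85,-29,32,180,93,85,-29,32,180,93,85,-29,32,180,93,85,-29,32,180,93,85,-29,32,180,93])

```text
clock: 3.65
position: [0.5694, 0.2658, 0.1282]
ee_rot: [-0.0, 0.832, 0.554, -0.0]
contact_force: [0.2, -0.3, -0.2]
width: 0.085
gripper_force: 0.0
```

```bash
python3 - <<'E'
from fit import *
s=get_state();r=rot(s["ee_rot"]).as_matrix();print(s["position"],r[:,0].round(3),r[:,1].round(3))
im=get_image("wrist");save(im,"w2.png");print(fitlemon(im,(.57,.265)))
E
```

```text
[0.56938374 0.26582144 0.12822003] [0.385 0.923 0.   ] [ 0.923 -0.385 -0.   ]
(array([0.5693, 0.2675]), np.float64(59.6), np.float64(1.96), array([321., 207.]), [279, 151, 84, 111, 6835])
```

Call:
apply_moves(deltas=[85,1,0,35,7,85,1,0,65,7,85,1,0,85,7,85,1,0,97,7,85,1,0,97,7,45,1,0,97,7,45,1,0,97,7,45,1,0,97,7,45,1,0,97,7,45,1,0,97,7,45,1,0,97,7,45,1,0,97,7], squeeze=25)

```text
clock: 4.7
position: [0.5709, 0.2669, 0.0331]
ee_rot: [0.0, 0.863, 0.505, 0.002]
contact_force: [-0.5, -0.1, 6.4]
width: 0.0532
gripper_force: 26.4
```

Call:
apply_moves(deltas=[45,0,0,-20,0,45,0,0,-50,0,45,0,0,-90,0,45,0,0,-130,0,45,-30,10,-170,0,45,-70,24,-170,0,45,-110,38,-170,7,45,-149,51,-170,14,45,-188,64,-170,21,45,-227,78,-170,28,45,-266,91,-170,35,45,-305,104,-170,42])

```text
clock: 5.7
position: [0.5111, -0.047, 0.2015]
ee_rot: [0.0, 0.987, 0.159, 0.0]
contact_force: [1.1, -0.9, -1.4]
width: 0.0529
gripper_force: 27.1
```

Call:
apply_moves(deltas=[45,-16,30,0,7,45,-32,60,0,14,45,-47,90,0,18,45,-59,113,0,18,45,-59,113,0,18,45,-59,113,0,18])

```text
clock: 6.2
position: [0.4918, -0.1723, 0.2012]
ee_rot: [-0.0, 1.0, 0.004, 0.0]
contact_force: [0.5, 0.6, -1.0]
width: 0.0529
gripper_force: 27.1
```

```bash
python3 - <<'E'
from fit import *
s=get_state();r=rot(s["ee_rot"]).as_matrix();print(s["position"],r[:,0].round(3),r[:,1].round(3))
im=get_image("wrist");save(im,"w3.png");print(im["position"])
for q,z in {"fruit_board_hole0":.026,"garlic":.009,"fruit_board":0}.items():
    for d in place_of(q,im)[:5]: print(q,round(d["score"],2),np.round(d["point"]),px2w(im,d["point"],z)[:2])
for n in ("top","scene"):
    im=get_image(n)
    for d in place_of("fruit_board_hole0",im)[:5]: print(n,round(d["score"],2),np.round(d["point"]),px2w(im,d["point"],.026)[:2])
E
```

```text
[ 0.49180259 -0.17234278  0.2012097 ] [1.    0.009 0.   ] [ 0.009 -1.    -0.   ]
[ 0.56842512 -0.17026653  0.32603755]
fruit_board_hole0 0.9 [415. 115.] [ 0.5495 -0.2493]
fruit_board_hole0 0.65 [383. 250.] [ 0.4266 -0.2303]
fruit_board_hole0 0.58 [392. 177.] [ 0.4961 -0.234 ]
garlic 0.69 [593. 155.] [ 0.5141 -0.4195]
garlic 0.62 [462. 188.] [ 0.4826 -0.3033]
fruit_board 0.75 [390. 181.] [ 0.4861 -0.2376]
top 0.93 [380. 202.] [ 0.5421 -0.244 ]
top 0.7 [377. 238.] [ 0.4101 -0.2314]
top 0.63 [365. 214.] [ 0.4985 -0.1883]
top 0.57 [397. 223.] [ 0.4646 -0.3056]
scene 0.84 [366. 268.] [ 0.4309 -0.2367]
scene 0.79 [365. 241.] [ 0.4949 -0.1849]
scene 0.69 [400. 242.] [ 0.5525 -0.2606]
scene 0.63 [212. 156.] [0.4554 0.4035]
scene 0.57 [398. 269.] [ 0.479  -0.2992]
```

View pics/w3.png

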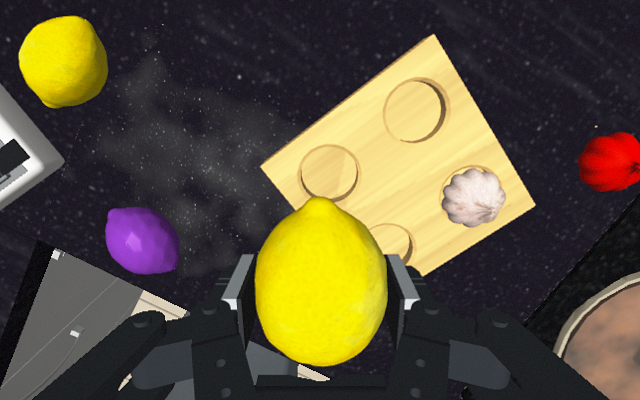

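Lemon2 is in the jaws. Hollow mouths show at (414,110) and (329,172), a third half-hidden at (385,245), the garlic at (474,196) and its red look-alike at (610,162). I'll fit the board from its corners at (434,35), (262,168) and (535,205).

```bash
python3 - <<'E'
from fit import *
im=get_image("wrist")
c=[px2w(im,p,.026)[:2] for p in ((434,35),(262,167),(535,205))];print(c)
print([np.linalg.norm(c[0]-c[i]) for i in (1,2)],(c[1]+c[2])/2)
u=(c[1]-c[0]);v=(c[2]-c[0]);print(np.degrees(np.arctan2(u[1],u[0])),np.degrees(np.arctan2(v[1],v[0])))
ctr=(c[1]+c[2])/2
for a in (-1,1):
    for b in (-1,1): print(a,b,ctr+.045*a*u/np.linalg.norm(u)+.045*b*v/np.linalg.norm(v))
for p in ((414,110),(329,172)): print(px2w(im,p,.026))
print("lemon1",fitlemon(im,(.587,.032)))
for z in (.1965,.193): print("held",fitlemon(im,(.49,-.172),z))
E
```

```text
[array([ 0.611 , -0.2563]), array([ 0.5045, -0.1185]), array([ 0.4729, -0.3626])]
[np.float64(0.17415823265065594), np.float64(0.17427363541281854)] [ 0.4887  -0.24055]
127.69897360143509 -142.41336710777202
-1 -1 [ 0.55187752 -0.24870734]
-1 1 [ 0.48055864 -0.30360377]
1 -1 [ 0.49684136 -0.17749623]
1 1 [ 0.42552248 -0.23239266]
[ 0.5541 -0.2459  0.026 ]
[ 0.5008 -0.1767  0.026 ]
lemon1 (array([0.5874, 0.0319]), np.float64(-39.8), np.float64(2.17), array([66., 61.]), [21, 15, 90, 93, 6463])
held (array([ 0.5532, -0.1955]), np.float64(-32.3), np.float64(25941.36), array([373., 205.]), [254, 36, 283, 331, 48437])
held (array([ 0.555 , -0.1968]), np.float64(-31.5), np.float64(27736.88), array([373., 205.]), [254, 36, 283, 331, 48437])
```

Call:
apply_moves(deltas=[45,6,5,30,0,45,6,5,65,0,45,6,5,95,0,45,6,5,120,0,45,6,5,135,0,45,6,5,142,0,45,6,5,146,0,45,6,5,148,0,45,6,5,148,0])

```text
clock: 7.4
position: [0.4988, -0.1767, 0.0539]
ee_rot: [0.001, 1.0, 0.006, 0.0]
contact_force: [-0.5, 0.0, -1.7]
width: 0.0527
gripper_force: 27.2
```

Call:
apply_moves(deltas=[45,-1,1,1,0,45,-1,1,2,0,45,-1,1,2,0])

```text
clock: 7.65
position: [0.4987, -0.1778, 0.0523]
ee_rot: [0.001, 1.0, 0.006, 0.002]
contact_force: [1.5, -0.8, 1.1]
width: 0.0531
gripper_force: 27.3
```

Call:
apply_moves(deltas=[45,0,0,1,0,45,0,0,2,0,45,0,0,2,0])

```text
clock: 7.9
position: [0.4995, -0.1781, 0.0507]
ee_rot: [0.001, 1.0, 0.006, 0.002]
contact_force: [2.4, -0.7, 4.2]
width: 0.0525
gripper_force: 27.6
```

Contact. Release gently and rise.

Call:
apply_moves(deltas=[54,0,0,0,0,56,0,0,0,0,60,0,0,0,0,68,0,0,0,0,76,0,0,0,0,76,0,0,-15,0,76,0,0,-45,0,76,0,0,-85,0,76,0,0,-125,0,76,0,0,-160,0,76,0,0,-160,0])

```text
clock: 8.82
position: [0.5008, -0.1787, 0.2164]
ee_rot: [0.003, 1.0, 0.006, 0.006]
contact_force: [1.7, -1.1, 0.8]
width: 0.076
gripper_force: 0.0
```

```bash
python3 - <<'E'
from fit import *
s=get_state();print(s["position"])
im=get_image("wrist");save(im,"w4.png");print("lemon1",fitlemon(im,(.587,.032)))
h=cv2.cvtColor(im["frame"],cv2.COLOR_RGB2HSV)
for d in place_of("lemon1_centre",im): print(round(d["score"],2),np.round(d["point"]),px2w(im,d["point"],.047),h[int(d["point"][1]),int(d["point"][0])])
E
```

```text
[ 0.50075213 -0.17871628  0.21637205]
lemon1 (array([0.587 , 0.0315]), np.float64(-30.6), np.float64(0.87), array([70., 76.]), [27, 34, 85, 86, 5643])
0.79 [142. 249.] [ 0.4394 -0.0168  0.047 ] [139 161 222]
0.73 [74. 82.] [0.5829 0.0181 0.047 ] [ 28 240 231]
```

View pics/w4.png

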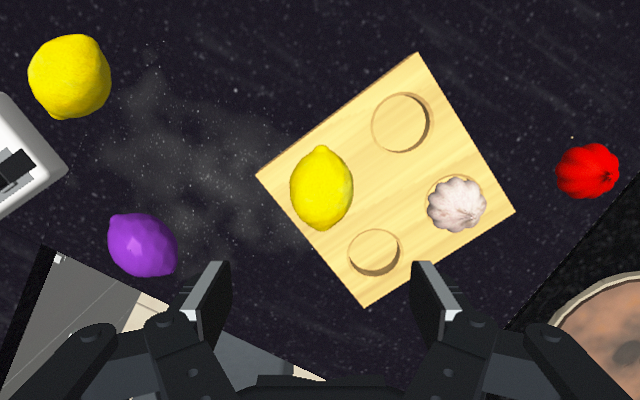

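Lemon2 is seated in the hollow at (321,187). The garlic at (457,203) is unmoved, and the empty hollow at (375,252) is next. Now lemon1.

Call:
apply_moves(deltas=[85,16,-36,0,7,85,32,-72,0,14,85,48,-108,0,21,85,64,-144,0,28,85,80,-180,10,28,85,88,-210,30,28,85,88,-210,60,28,85,88,-210,60,28])

```text
clock: 9.58
position: [0.5776, 0.0363, 0.1416]
ee_rot: [0.001, 0.972, -0.235, -0.008]
contact_force: [-2.0, -0.1, -0.3]
width: 0.0844
gripper_force: 0.0
```

```bash
python3 - <<'E'
from fit import *
s=get_state();r=rot(s["ee_rot"]).as_matrix();print(s["position"],r[:,0].round(3),r[:,1].round(3),r[:,2].round(3))
im=get_image("wrist");save(im,"w5.png")
print("lemon1",fitlemon(im,(.587,.032)))
im=get_image("top");print("lemon2",fitlemon(im,(.4975,-.1775),.047))
E
```

```text
[0.57761829 0.03634587 0.14163982] [ 0.89  -0.456 -0.015] [-0.456 -0.89   0.006] [-0.016  0.001 -1.   ]
lemon1 (array([0.5878, 0.0325]), np.float64(-34.0), np.float64(1.2), array([319., 184.]), [279, 130, 81, 109, 6384])
lemon2 (array([ 0.4862, -0.2388]), np.float64(69.6), np.float64(65.46), array([378., 218.]), [348, 185, 65, 65, 1893])
```

View pics/w5.png

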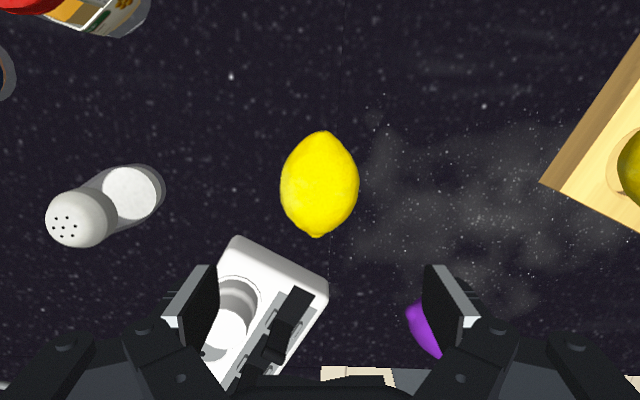

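Lemon1, the yellow one at (319,184) off the strip's −y end, is confirmed and aligned with the jaws.

Call:
apply_moves(deltas=[85,10,-1,0,4,85,10,-1,35,4,85,10,-1,70,4,85,10,-1,95,4,85,10,-1,107,4,85,10,-1,110,4,45,10,-1,110,4,45,10,-1,110,4,45,10,-1,110,4,45,10,-1,110,4,45,10,-1,110,4,45,10,-1,110,4], squeeze=25)

```text
clock: 10.68
position: [0.5937, 0.0295, 0.0416]
ee_rot: [-0.0, 0.963, -0.27, 0.002]
contact_force: [-0.4, -2.5, 7.1]
width: 0.0517
gripper_force: 25.5
```

Call:
apply_moves(deltas=[45,0,0,0,0,45,0,0,0,0,45,0,0,0,0])

```text
clock: 10.93
position: [0.5937, 0.0295, 0.0416]
ee_rot: [0.0, 0.963, -0.27, 0.002]
contact_force: [-0.3, -0.6, 6.4]
width: 0.0513
gripper_force: 25.5
```

The grip is about 10 mm too high, so I'll reopen, lower and regrip.

Call:
apply_moves(deltas=[85,0,0,0,0,85,0,0,0,0,85,0,0,0,0,85,-5,0,5,0,85,-5,0,10,0,85,-5,0,10,0,45,-5,0,10,0,45,-5,0,10,0,45,-5,0,10,0,45,-5,0,10,0,45,-5,0,10,0,45,-5,0,10,0])

```text
clock: 11.93
position: [0.5881, 0.0327, 0.0297]
ee_rot: [-0.0, 0.963, -0.27, 0.0]
contact_force: [-1.8, -0.2, 4.1]
width: 0.0525
gripper_force: 26.2
```

Call:
apply_moves(deltas=[45,0,0,0,0,45,0,0,0,0])

```text
clock: 12.1
position: [0.5881, 0.0327, 0.0297]
ee_rot: [-0.0, 0.963, -0.27, 0.0]
contact_force: [-0.7, -0.3, 4.8]
width: 0.0531
gripper_force: 26.3
```

Call:
apply_moves(deltas=[45,0,0,-20,0,45,0,0,-55,0,45,0,0,-95,0,45,0,20,-135,0,45,0,55,-150,-7,45,0,95,-150,-14,45,0,135,-150,-21,45,0,175,-150,-28,45,0,215,-150,-31,45,0,255,-150,-31,45,0,290,-150,-31,45,0,311,-150,-31])

```text
clock: 13.1
position: [0.424, -0.2357, 0.1788]
ee_rot: [0.001, 1.0, -0.004, -0.001]
contact_force: [-0.4, 0.1, -1.3]
width: 0.053
gripper_force: 26.9
```

Call:
apply_moves(deltas=[45,0,0,0,0,45,0,0,0,0,45,0,0,0,0])

```text
clock: 13.35
position: [0.4263, -0.2324, 0.1789]
ee_rot: [-0.001, 1.0, -0.003, 0.0]
contact_force: [0.6, 0.0, -1.6]
width: 0.0529
gripper_force: 27.0
```

```bash
python3 - <<'E'
from fit import *
s=get_state();r=rot(s["ee_rot"]).as_matrix();print(s["position"],r[:,0].round(3),r[:,1].round(3))
im=get_image("wrist");save(im,"w6.png")
E
```

```text
[ 0.42631562 -0.23240431  0.17889518] [ 1.    -0.007  0.   ] [-0.007 -1.    -0.001]
```

View pics/w6.png

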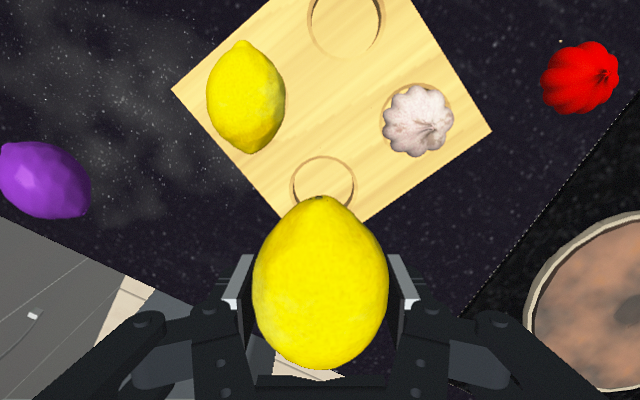

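Lemon1 is held, with the target hollow at (324,185) just ahead in view and lemon2 resting at (246,98). Descending.

Call:
apply_moves(deltas=[45,0,0,35,0,45,0,0,70,0,45,0,0,98,0,45,0,0,114,0,45,0,0,121,0,45,0,0,125,0,45,0,0,127,0,45,0,0,128,0,45,0,0,128,0])

```text
clock: 14.15
position: [0.4268, -0.233, 0.0521]
ee_rot: [0.0, 1.0, -0.003, 0.001]
contact_force: [-1.1, 0.3, 1.8]
width: 0.0529
gripper_force: 27.0
```

Call:
apply_moves(deltas=[45,0,0,1,0,45,0,0,1,0])

```text
clock: 14.32
position: [0.4264, -0.2331, 0.0511]
ee_rot: [0.0, 1.0, -0.003, 0.0]
contact_force: [-1.2, 0.2, 1.6]
width: 0.053
gripper_force: 27.1
```

Call:
apply_moves(deltas=[45,0,0,1,0,45,0,0,1,0,54,0,0,1,0,56,0,0,1,0,60,0,0,1,0,68,0,0,1,0,76,0,0,1,0,76,0,0,-15,0,76,0,0,-45,0,76,0,0,-85,0,76,0,0,-125,0,76,0,0,-150,0])

```text
clock: 15.32
position: [0.4276, -0.2337, 0.2041]
ee_rot: [0.002, 1.0, -0.003, 0.002]
contact_force: [1.1, -1.0, 1.2]
width: 0.0761
gripper_force: 0.0
```

Call:
apply_moves(deltas=[76,0,0,0,0,76,0,0,0,0,76,0,0,0,0])

```text
clock: 15.57
position: [0.4257, -0.2324, 0.1995]
ee_rot: [-0.0, 1.0, -0.003, -0.0]
contact_force: [0.2, 0.7, -0.9]
width: 0.076
gripper_force: 0.0
```

```bash
python3 - <<'E'
from fit import *
s=get_state();r=rot(s["ee_rot"]).as_matrix();print(s["position"],r[:,0].round(3),r[:,1].round(3))
im=get_image("wrist");save(im,"w7.png")
print(w2px(im,[[.4255,-.2325,.047],[.4975,-.1775,.047]]))
for d in place_of("lemon1_centre",im): print(round(d["score"],2),np.round(d["point"]),px2w(im,d["point"],.047))
for n in ("top","scene"):
    im=get_image(n)
    for q in ("toggle1_pivot","toggle4_pivot"):
        for d in place_of(q,im)[:1]: print(n,q,round(d["score"],2),px2w(im,d["point"],.034))
E
```

```text
[ 0.42574977 -0.23242614  0.19954102] [ 1.    -0.006 -0.001] [-0.006 -1.    -0.001]
[[321.9 188.3]
 [248.6  96.8]]
0.75 [ 60. 178.] [ 0.4356 -0.0197  0.047 ]
0.63 [326. 193.] [ 0.4217 -0.2361  0.047 ]
top toggle1_pivot 0.86 [0.4151 0.2361 0.034 ]
top toggle4_pivot 0.71 [0.4944 0.1006 0.034 ]
scene toggle1_pivot 0.73 [0.4297 0.2397 0.034 ]
scene toggle4_pivot 0.72 [0.5007 0.0971 0.034 ]
```

View pics/w7.png

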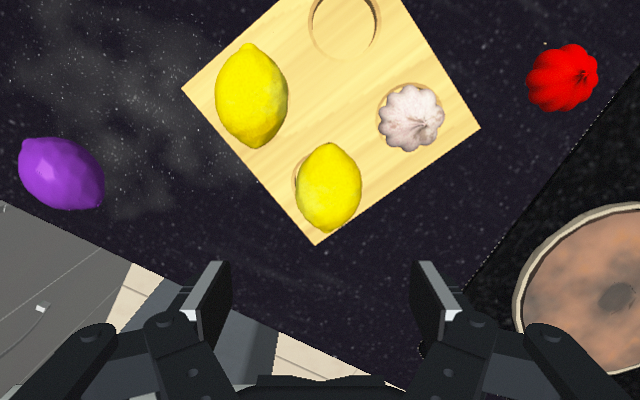

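```bash
sed -i 's/(18,90,50),(38,255,255)/LO,(38,255,255)/; s/^# fit/LO=(18,90,50)\n# fit/' fit.py; python3 - <<'E'
import fit; from fit import *
fit.LO=(24,190,50)
im=get_image("wrist")
for z in (.04,.047,.054):
    for g in ((.4255,-.2325),(.4975,-.1775)): print(z,fitlemon(im,g,z))
# hollow mouth rim seen from here
t=np.linspace(0,2*np.pi,200)
for cx,cy in ((.552,-.249),(.4255,-.2325)):
    print(w2px(im,[cx,cy,.026]))
f=cv2.resize(im["frame"][120:260,240:480,::-1],None,fx=3,fy=3,interpolation=cv2.INTER_CUBIC)
P=(w2px(im,np.c_[.4255+.025*np.cos(t),-.2325+.025*np.sin(t),0*t+.026])-[240,120])*3
cv2.polylines(f,[P.astype(np.int32)],True,(255,0,0),1);cv2.imwrite("pics/w8.png",f)
E
```

```text
0.04 (array([ 0.4236, -0.2378]), np.float64(-2.1), np.float64(1.02), array([328., 188.]), [295, 143, 66, 90, 4330])
0.04 (array([ 0.4962, -0.1783]), np.float64(2.6), np.float64(1.02), array([250.,  97.]), [214, 43, 73, 106, 5546])
0.047 (array([ 0.4253, -0.2374]), np.float64(2.0), np.float64(4.33), array([328., 188.]), [295, 143, 66, 90, 4330])
0.047 (array([ 0.4963, -0.1793]), np.float64(-9.0), np.float64(4.63), array([250.,  97.]), [214, 43, 73, 106, 5546])
0.054 (array([ 0.4269, -0.2366]), np.float64(-15.7), np.float64(12.57), array([328., 188.]), [295, 143, 66, 90, 4330])
0.054 (array([ 0.4964, -0.1809]), np.float64(-6.6), np.float64(10.49), array([250.,  97.]), [214, 43, 73, 106, 5546])
[[342.1  22. ]]
[[321.4 182.1]]
```

View pics/w8.png

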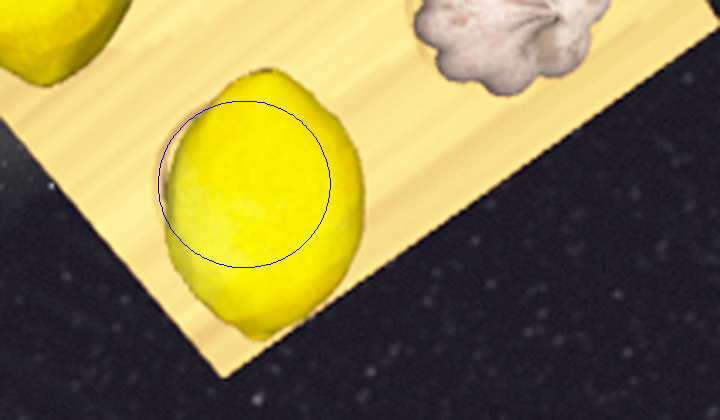

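Both lemons sit in their hollows: lemon1 is about 5 mm from its hollow's centre and lemon2 about 2 mm, at the same height. The garlic is untouched. Now to the strip, with fingers closed.

Call:
apply_moves(deltas=[0,3,-35,-20,0,0,6,-75,-40,0,0,9,-115,-50,0,0,12,-155,-50,0,0,16,-195,-50,-7,0,20,-235,-50,-14,0,24,-275,-50,-21,0,28,-315,-50,-28,0,32,-350,-50,-28,0,34,-380,-50,-28,0,34,-404,-50,-28,0,34,-404,-50,-28])

```text
clock: 17.02
position: [0.4626, 0.1751, 0.2501]
ee_rot: [-0.001, 0.97, 0.241, 0.0]
contact_force: [-0.0, 0.1, 0.1]
width: 0.0004
gripper_force: 0.0
```

Call:
apply_moves(deltas=[0,0,0,0,0,0,0,0,0,0,0,0,0,0,0])

```text
clock: 17.27
position: [0.4626, 0.1699, 0.2502]
ee_rot: [0.0, 0.971, 0.238, -0.0]
contact_force: [-0.4, -1.0, -0.7]
width: -0.0002
gripper_force: 0.0
```

```bash
python3 - <<'E'
from fit import *
s=get_state();r=rot(s["ee_rot"]).as_matrix();print(s["position"],r[:,0].round(3),r[:,1].round(3))
im=get_image("wrist");save(im,"w9.png",s=1.25)
for q in ("toggle1_pivot","toggle4_pivot","strip"):
    for d in place_of(q,im)[:2]: print(q,round(d["score"],2),np.round(d["point"]),px2w(im,d["point"],0 if q=="strip" else .034))
g=im["frame"].astype(int);m=((g.min(2)>120)&(g.max(2)-g.min(2)<45)).astype(np.uint8)
c=max(cv2.findContours(m,cv2.RETR_EXTERNAL,cv2.CHAIN_APPROX_NONE)[0],key=cv2.contourArea)
print(cv2.boxPoints(cv2.minAreaRect(c)).round())
E
```

```text
[0.46258492 0.16990857 0.25022777] [ 0.886  0.463 -0.   ] [ 0.463 -0.886  0.   ]
toggle4_pivot 0.71 [398. 164.] [0.5037 0.1063 0.034 ]
strip 0.92 [320. 142.] [0.4833 0.182  0.    ]
[[100. 158.]
 [154.  -1.]
 [456. 102.]
 [402. 261.]]
```

View pics/w9.png

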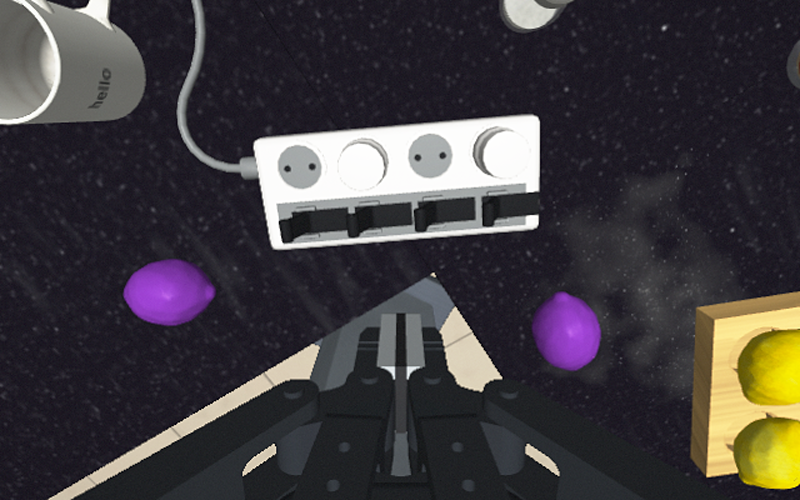

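The view shows the strip with the levers at the near side, all on, and the cord at the left (200,134). The top-face corners are near (204,112), (430,92), (432,182) and (217,199) in raw pixels.

```bash
python3 - <<'E'
from fit import *
im=get_image("wrist")
g=im["frame"].astype(int);m=((g.min(2)>165)&(g.max(2)-g.min(2)<40)).astype(np.uint8)*255
m[:80]=0;m[215:]=0;m[:,:195]=0;m[:,445:]=0
pts=np.argwhere(m>0)[:,::-1]
w=np.array([px2w(im,p,.034)[:2] for p in cv2.convexHull(pts.astype(np.int32))[:,0]]).astype(np.float32)
(c,s,t)=cv2.minAreaRect(w*1000);print(c,s,t)
k=[px2w(im,p,.034)[:2] for p in ((204,112),(430.5,92),(432,182),(217.5,199))]
print(k,[np.linalg.norm(k[i]-k[i-1]) for i in range(4)],np.mean(k,0))
u=(k[0]-k[1]);u2=k[3]-k[2];print([np.degrees(np.arctan2(a[1],a[0])) for a in (u,u2)])
for a in ((.4813,.1785),):
    y=np.array([np.cos(np.radians(118.2)),np.sin(np.radians(118.2))]);x=np.array([y[1],-y[0]])
    print([w2px(im,[*(np.array(a)-.022*x+v*y),.034])[0]*1.25 for v in (.075,-.075)])
E
```

```text
(480.55926513671875, 185.81478881835938) (87.6202163696289, 223.48411560058594) 32.36479568481445
[array([0.4624, 0.2944]), array([0.5763, 0.1152]), array([0.5044, 0.067 ]), array([0.3888, 0.2501])] [np.float64(0.08590372518115848), np.float64(0.21233428832856932), np.float64(0.08656124999097466), np.float64(0.2165386108757512)] [0.482975 0.181675]
[np.float64(122.44014888797335), np.float64(122.26622473355843)]
[array([308.75 , 217.375]), array([497.875, 215.375])]
```

Call:
apply_moves(deltas=[0,-4,-40,0,-5,0,-7,-80,0,-5,0,-9,-115,0,-5,0,-9,-125,20,-5,0,-9,-125,60,-5,0,-9,-125,100,-5,0,-9,-125,130,-5,0,-9,-125,130,-5,0,-9,-125,130,-5,0,-9,-125,130,-5])

```text
clock: 18.35
position: [0.3982, 0.2779, 0.1219]
ee_rot: [-0.0, 0.96, 0.281, 0.001]
contact_force: [0.6, -0.4, 0.5]
width: 0.0002
gripper_force: 0.0
```

```bash
python3 - <<'E'
from fit import *
s=get_state();r=rot(s["ee_rot"]).as_matrix();p=s["position"];print(p,r[:,0].round(3),r[:,1].round(3))
for t in ((.3966,.276,.066),(.533,.060,.066)): print((r.T@(np.array(t)-p)*1000).round(1))
E
```

```text
[0.39818677 0.27790814 0.12187526] [0.842 0.539 0.003] [ 0.539 -0.842  0.   ]
[-2.5  0.7 55.9]
[ -4.1 256.2  55.9]
```

Call:
apply_moves(deltas=[0,-3,0,25,0,0,-3,0,45,0,0,-3,0,55,0,0,-3,0,55,0])

```text
clock: 18.68
position: [0.3948, 0.2759, 0.0658]
ee_rot: [-0.0, 0.96, 0.281, 0.0]
contact_force: [-0.3, 0.3, 0.3]
width: 0.0002
gripper_force: 0.0
```

```bash
python3 - <<'E'
from fit import *
s=get_state();r=rot(s["ee_rot"]).as_matrix();p=s["position"];print(p)
for t in ((.3966,.276,.066),(.533,.060,.066)): print((r.T@(np.array(t)-p)*1000).round(1))
im=get_image("wrist");save(im,"w10.png")
E
```

```text
[0.3947631  0.27588913 0.06579026]
[ 1.6  0.9 -0.2]
[ 0.000e+00  2.564e+02 -2.000e-01]
```

View pics/w10.png

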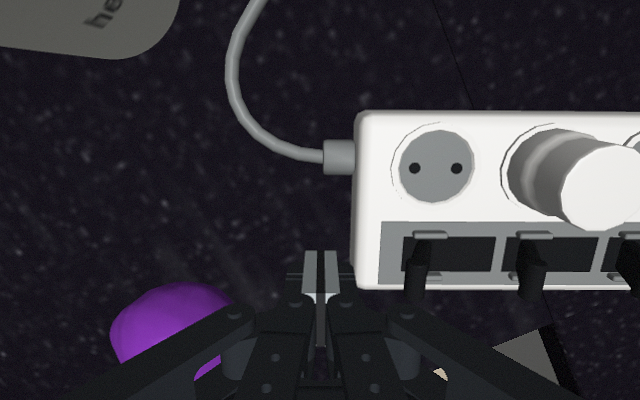

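The fingertips at (320,270) line up with lever 1 at (415,272). The row beyond is clear, so I'll drag.

Call:
apply_moves(deltas=[0,1,18,0,0,0,1,36,0,0,0,1,54,0,0,0,1,72,0,0,0,1,90,0,0,0,1,108,0,0,0,1,126,0,0,0,1,144,0,0,0,1,162,0,0,0,1,180,0,0,0,1,198,0,0,0,1,216,0,0])

```text
clock: 19.73
position: [0.5141, 0.0938, 0.0681]
ee_rot: [0.001, 0.96, 0.281, 0.003]
contact_force: [0.6, -0.6, 0.3]
width: -0.0001
gripper_force: 0.0
```

Call:
apply_moves(deltas=[0,0,14,0,0,0,0,28,0,0,0,0,42,0,0,0,0,42,0,0,0,0,42,0,0])

```text
clock: 20.15
position: [0.5346, 0.0588, 0.0656]
ee_rot: [-0.0, 0.96, 0.28, 0.0]
contact_force: [-0.5, 0.5, -0.1]
width: 0.0
gripper_force: 0.0
```

```bash
python3 - <<'E'
from fit import *
im=get_image("wrist");s=get_image("scene")
a=im["frame"][:,:,::-1];b=cv2.resize(s["frame"][100:300,220:480,::-1],(520,400))
cv2.imwrite("pics/w11.png",cv2.resize(np.hstack([a,b]),(800,276)))
E
```

```text
(no output)
```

View pics/w11.png

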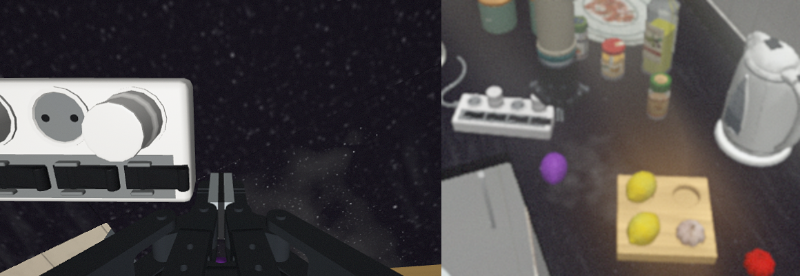

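Levers 2–4 are visibly folded flat. I'll check lever 1 numerically without another picture, comparing the tip spots before and after.

```bash
python3 - <<'E'
from fit import *
old=cv2.resize(cv2.imread("pics/scene.png"),(640,400),interpolation=cv2.INTER_AREA).astype(int)
im=get_image("scene");new=im["frame"][:,:,::-1].astype(int)
c=np.array([.482,.182]);y=np.array([-.534,.845]);x=np.array([.845,.534])
for n,v in enumerate((.075,.025,-.025,-.075),1):
    for k,(dy,z) in {"on":(.012,.058),"off":(-.028,.037)}.items():
        u,w=w2px(im,[*(c-.022*x+(v+dy)*y),z])[0].round().astype(int)
        print(n,k,[int(f[w-1:w+2,u-1:u+2].mean()) for f in (old,new)])
s=get_state();print(s["contact_force"],s["clock"])
E
```

```text
1 on [115, 226]
1 off [68, 53]
2 on [136, 225]
2 off [77, 63]
3 on [104, 216]
3 off [83, 68]
4 on [128, 217]
4 off [92, 71]
[ 0.8861138  -0.15969838 -0.44272339] 20.3
```

All four levers changed in the same way, from dark lever to bright strip at the "on" spot, and the hand is clear. Handing in.

```bash
python3 -c "from rig import *; print(sign_off())"
```

```text
the job is handed in; nothing more can be done
None
```

Both lemons are resting in hollows of the fruit board and all four toggles were switched off in one drag from the cord end; the job is handed in at about 20 s (no verdict came back), the garlic stayed in its hollow, lemon1 sits about 5 mm off its hollow's centre (limit 14 mm), and I viewed 12 pictures against the limit of 10.

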